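Post an empty carton through the waste box's self-closing flap

ROBOT

A 6-joint arm with a two-finger parallel gripper is mounted at the origin on a cart in front of the work surface, level with it; the furniture and walls round the work are solid. World frame = base frame: x ahead of the robot, y to its left, z up, the work surface at z = 0. Lengths are in m, angles in rad, forces in N, time in s.
With the tool pointing down it reaches from about 0.3 to 0.875 m from the base axis. Payload 6.4 kg.
Tool frame: the origin (TCP) lies midway between the tips of the shut fingers; the grasp point (between the pads) lies 19 mm behind it; x points along the fingers, y is the direction in which the jaws open and shut, and the axes are right-handed (so a half turn about x gives the same grasp; the last joint's range is limited). The gripper opens to 85 mm and grips with 20 to 120 N. Pads are 22 mm wide; open, the fingers measure 114 mm over their backs; the gripper's body (76 mm by 85 mm) begins 54 mm behind the grasp point. The pads swing forward as they close: fully open they stand 13 mm farther back than shut.
Start: joints at [0.902, 0.181, 1.607, -0, 1.354, -0.206], TCP at [0.257, 0.515, 0.231] pointing down, gripper open.
Joint ranges: [-2.99, 2.99], [-0.89, 2.07], [0.3, 2.58], [-1.14, 4.28], [0, 2.63], [-3.12, 3.12]. Speed limits (rad/s): [2.57, 2.57, 3.01, 3.14, 3.14, 3.14].

INTERFACE

Orientations are given as a unit quaternion [w, x, y, z].
In Python, from bench import ctrl gives the robot as it stands.
- The arm moves only by the tool step_arm, never from a script. Its argument "motion" is a list of rows, each a list of 7 numbers: the shift along the tool's x, y, z in mm, then the turn, a rotation vector about the tool's x, y, z in degrees, then the closure in counts, from 0 (fully open) to 255 (shut). In form: [[tx, ty, tz, rx, ry, rz, hand], ...]. A call has 1 to 10 rows; each row is the pose to reach, as a shift and turn from the pose commanded when the call began, along the tool's axes at that moment; what a row does not reach only later rows make up. A row lasts 1/8 s, in which the tool goes at most 62.5 mm and 10.7 degrees, less where a joint would pass 70% of its speed; a pose out of reach is approached as far as the arm can. A call with a gripper value outside its range is refused whole. The fingers move at their own pace and stop on an object; the grip force is fixed at half the most. Time passes only in rows, so rows that repeat a pose let the fingers close. It gives the time, the measured TCP pose, the force and the opening at its end, in the units of the state.
- ctrl.get_obs(): the state, without advancing time (a new reading comes with each control period).
- ctrl.camera(name): name is "side" or "top" or "wrist"; returns (picture, depth): 420x560x3 uint8, red, green, blue; 420x560 float32, m along the optical axis (not along the pixel's ray), 0 where there is no reading.
- ctrl.camera_info(name): a dict with "fx", "fy", "cx", "cy" (pixels), "T" (4x4, takes a point from camera to world coordinates); the wrist camera has in their place "hand_eye" (4x4, takes a point from camera to tool coordinates, whose origin is the TCP and whose axes are the tool frame's). Camera axes: x right, y down, z forward; pixel columns grow to the right and rows downward; lengths in m; the calibration is good to about 2 mm. A picture is of the moment at which its call begins: read the wrist's pose just before it. camera_info takes no time and is no camera call.
- ctrl.hand_in(): hands the job in, once; it reports no verdict.
The state is a dict: "time_s": time; "q": joint angles; "dq": joint speeds; "joint_efforts": joint torques, N m; "eef_pos": TCP position; "eef_rot": TCP orientation; "wrist_force": force on the tool from outside, world axes, zero at the start; "torque": the same for the moment, N m; "opening": opening from 0.0 (shut) to 1.0 (fully open).
Only numpy, scipy, OpenCV 4.12 (cv2) and the standard library are available. Lean on these libraries where they do the work, as an engineer would, in place of code of your own. Each camera call takes 0.05 s, during which the arm holds its last target. There are 200 camera calls.

TASK

Throw the empty cover-slip carton away: press the spring flap of the bench waste box open with one fingertip and, while holding it open, push the carton along its ledge and through the opening with the other fingertip, so that it drops inside. Then let the flap close fully by itself. Only push the carton, never pick it up, and leave the jar, the vial and the other carton where they stand.

Things in the scene. Friction and masses are not known exactly. Their poses are not given: they have to be found in the camera images.
- waste_box: Fixed white bench waste box, 245 (x) x 164 (y) x 191 mm high, grey ledge, green flap. Frame: z up, x is the way to push the carton; origin on the worktop below the end of the ledge's centre line. Ledge: level, top at z 130, x -150 to 0, y -35 to 45 mm; a kerb at y -40 to -35, 12 mm higher than the ledge. Between ledge and hinge wall (y 45 to 119) lies a trough at z 110, under the press plate.
- opening (a point): Point at ledge height (box x 45, y 0, z 130 mm), fixed to the box: where the carton drops. The opening runs from box x 0 (end of the ledge) to 90 and y -35 to 119 mm; box floor at z 9 mm.
- hinge (a point): Point of the flap's hinge line, fixed to the box at box x -66, y 115, z 185 mm; the line runs along box x. Behind it an upright wall, y 119 to 124, top at z 191 mm.
- flap (a joint): Flap angle, rad: 0 closed to 0.76 fully open. A damped spring shuts it in under 1 s (0.06 N m closed, 0.15 open). The 3 mm flap slopes down from the hinge toward box -y, 0.39 + joint below level. Over the opening it reaches 140 mm from the hinge; a skirt under its front edge bars the ledge's end when shut. From 0.45 the carton drops past its free edge, which swings down into the box.
- press_plate (a point): Middle of the press plate: the ribbed part of the flap beside the ledge, box x -131 to 3, reaching 60 mm from the hinge. Point 30 mm from the hinge, mid-thickness, moves with the flap; box x -66, y 87, z 174 mm when shut. Pressing down here opens the flap; pressed nearer the hinge it opens further for the same depth. A fingertip can slide along it in x, on to the flap itself.
- carton: The empty cover-slip carton, white with a dark red band, 41 (x) x 56 (y) x 50 mm high, about 100 g, standing loose on the ledge; origin at the centre of its underside. Its 56 mm side lies nearly along the ledge.
- lancet_box: Other small carton, white with a brown band, 33 x 58 x 55 mm, loose on the worktop; leave it. Origin at the centre of its underside.
- pale_jar: Jar with an orange lid, 56 mm across, 62 mm high, loose on the worktop; leave it. Origin at the centre of its underside.
- red_cap_vial: White vial with a red cap, 43 mm across, 108 mm high, loose on the worktop; leave it. Origin at the centre of its underside.
Not all that is in view belongs to the job. What is shaped like the carton but turquoise or yellow is not meant.

How it is judged:
On the way, in this order (a step that is already met when the one before it is completed fails the run):
1. the flap is pressed open while the carton still stands on the ledge (value of joint flap above 0.35 rad and contact force between the fingers and waste_box above 0.5 N and z of carton in the frame of waste_box above 0.12 m), for 0.1 s.
2. with the flap held open by a finger, a finger pushes the carton over the end of the ledge (value of joint flap above 0.35 rad and contact force between the fingers and waste_box above 0.5 N and contact force between the fingers and carton above 0.05 N and x of carton in the frame of waste_box above -0.025 m and z of carton in the frame of waste_box above 0.11 m).
At the end, for the whole second after the job is handed in: The carton lies at rest inside the waste box, below the opening, and the flap has closed (joint under 0.06 rad) (x of carton in the frame of waste_box between 0 and 0.095 m and y of carton in the frame of waste_box between -0.04 and 0.12 m and z of carton in the frame of waste_box below 0.09 m and linear speed of carton below 0.03 m/s and value of joint flap below 0.06 rad); the robot touches nothing.
It fails at once if the carton is lifted off the ledge (more than 20 mm) (height (world z) of carton above 0.15 m).
It fails at once if the other carton is moved by more than 20 mm (distance of lancet_box from where it was at the start of the episode above 0.02 m).
It fails at once if the jar is moved by more than 20 mm (distance of pale_jar from where it was at the start of the episode above 0.02 m).
It fails at once if the vial is moved by more than 20 mm (distance of red_cap_vial from where it was at the start of the episode above 0.02 m).
It also fails if it takes over 38 s, if anything falls off the work surface, if the arm or the gripper's body presses on something with over 40 N, if the wrist force passes 120 N, or if a joint passes its speed limit or range.

## Working session

There is one attempt and no reset: what is moved stays moved. The work goes in short steps, Python scripts to look and compute and a tool call to move; the robot and the scene stay as the last step left them, time stands still between calls to the robot, and variables do not carry over. Pictures are saved under pics/ and viewed, about 8 in all and at most 12, crops included, and the job is handed in when it is done.

Besides the shell and the picture viewer there is one more tool, called after ">>>" as name([rows], argument=value, ...), one row to a line, values as JSON. step_arm: Moves the arm, as the interface text tells. Its arguments: {"type":"object","properties":{"motion":{"type":"array","items":{"type":"array","items":{"type":"number"}}}},"required":["motion"]}

```bash
mkdir -p pics; ls; python3 - <<'E'
from bench import ctrl
import cv2,numpy as np
o=ctrl.get_obs(); print({k:np.round(v,3).tolist() for k,v in o.items()})
for n in ("side","top"):
    p,d=ctrl.camera(n); cv2.imwrite(f"pics/{n}0.png",p[...,::-1]); np.save(f"pics/{n}0.npy",d); i=ctrl.camera_info(n); print(n,i["fx"],i["fy"],i["cx"],i["cy"],np.round(i["T"],4).tolist())
print(ctrl.camera_info("wrist"))
E
```

```text
pics
{'time_s': 0.0, 'q': [0.902, 0.182, 1.608, -0.0, 1.354, -0.206], 'dq': [0.002, -0.001, 0.0, -0.001, 0.0, -0.001], 'joint_efforts': [0.0, -44.488, -35.133, -0.0, 0.009, -0.0], 'eef_pos': [0.256, 0.514, 0.23], 'eef_rot': [0.688, 0.162, 0.689, -0.163], 'wrist_force': [0.688, 0.335, -0.588], 'torque': [-0.003, -0.056, 0.017], 'opening': 0.997}
side 460.25618402820925 460.25618402820925 279.16444093703126 208.42677507095462 [[0.8089, -0.3775, 0.4508, -0.1889], [-0.588, -0.5174, 0.6217, -0.9059], [-0.0015, -0.7679, -0.6405, 0.9717], [0.0, 0.0, 0.0, 1.0]]
top 445.98350676448104 445.98350676448104 280.58860309863974 211.41192233383745 [[0.0038, -0.9983, 0.0573, 0.3518], [-0.9999, -0.0031, 0.0135, -0.0853], [-0.0133, -0.0574, -0.9983, 1.1451], [0.0, 0.0, 0.0, 1.0]]
{'fx': 344.282586772295, 'fy': 344.282586772295, 'cx': 283.7181244898468, 'cy': 210.58982581962456, 'hand_eye': array([[-1.12764941e-04, -2.65190692e-01,  9.64195978e-01,
        -1.42452523e-01],
       [ 9.99999964e-01,  2.03502036e-04,  1.72923127e-04,
        -1.06494804e-03],
       [-2.42073449e-04,  9.64195963e-01,  2.65190660e-01,
        -6.71429984e-02],
       [ 0.00000000e+00,  0.00000000e+00,  0.00000000e+00,
         1.00000000e+00]])}
```

View pics/side0.png

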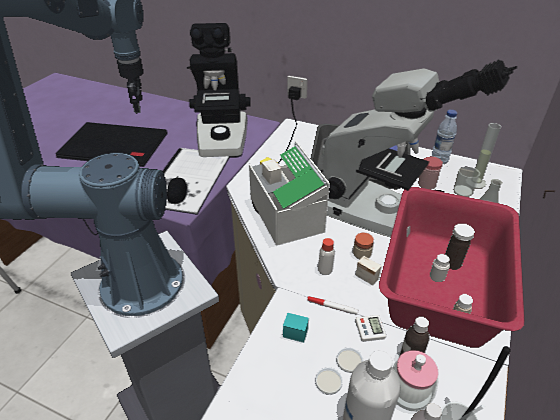

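View pics/top0.png

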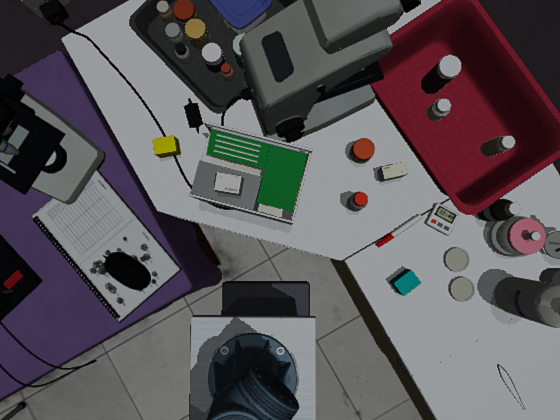

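The side view shows the waste box at about (290,190), with the green flap and the carton on the ledge at (270,165). The top view shows the ledge at (228,180) with the carton at (228,183), the ribbed plate at (238,148), the jar at (363,150), the vial at (357,200) and the lancet box at (393,172). Box +x points image-right (about world -y). Next I measure.

```bash
python3 - <<'E'
import cv2,numpy as np
a=cv2.imread("pics/top0.png")[115:235,180:325]; b=cv2.imread("pics/side0.png")[135:250,240:340]
a=cv2.resize(a,None,fx=4,fy=4,interpolation=cv2.INTER_CUBIC);cv2.imwrite("pics/c1.png",a)
b=cv2.resize(b,None,fx=5,fy=5,interpolation=cv2.INTER_CUBIC);cv2.imwrite("pics/c2.png",b)
E
```

```text
(no output)
```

View pics/c1.png

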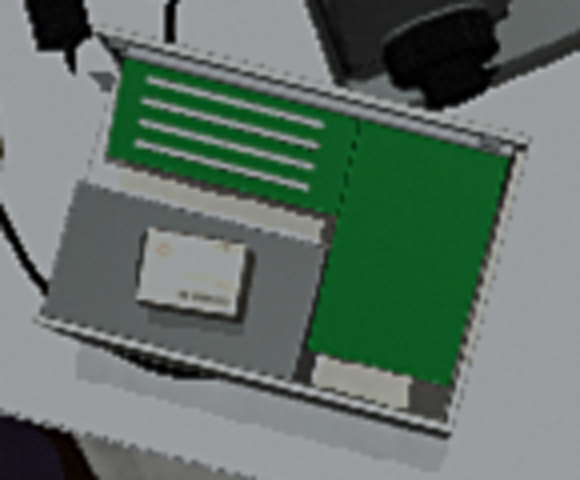

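View pics/c2.png

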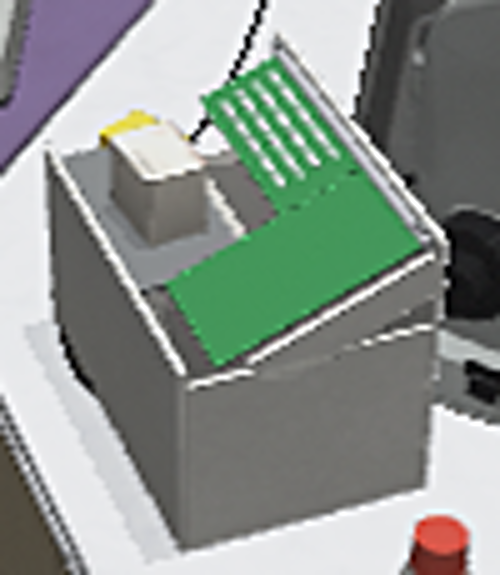

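The crops show the box top-frame corners, the flap corners and the carton's top corners clearly. I fit the box and carton poses by reprojection in both views and check against depth.

```bash
cat > h.py <<'E'
from bench import ctrl
import numpy as np
from scipy.optimize import least_squares
from scipy.spatial.transform import Rotation as R
def proj(n,P):
    i=ctrl.camera_info(n);T=i["T"];c=(P-T[:3,3])@T[:3,:3]
    return np.c_[i["fx"]*c[:,0]/c[:,2]+i["cx"],i["fy"]*c[:,1]/c[:,2]+i["cy"]]
def fit(M,x0):
    # M: cam -> list of (model xyz mm, pixel); pose x,y,z,yaw
    def w(v,m): return R.from_euler('z',v[3]).apply(np.array(m,float)/1000)+v[:3]
    f=lambda v: np.concatenate([(proj(n,w(v,[a for a,_ in L]))-np.array([b for _,b in L])).ravel() for n,L in M.items()])
    s=least_squares(f,x0); return s.x,f(s.x)
def obs_pose():
    o=ctrl.get_obs(); q=o["eef_rot"]; return np.array(o["eef_pos"]),R.from_quat([q[1],q[2],q[3],q[0]]),o
E
cat > m.py <<'E'
from h import *
t=lambda u,v:((u+.5)/4-.5+180,(v+.5)/4-.5+115); s=lambda u,v:((u+.5)/5-.5+240,(v+.5)/5-.5+135)
M={"top":[((95,124,191),t(527,140)),((-150,124,191),t(97,30)),((-150,-40,142),t(40,320)),((95,-40,142),t(450,435)),((-131,115,185),t(122,57)),((-131,59.5,162),t(107,160)),((3,59.5,162),t(338,215))],
"side":[((95,-40,142),s(185,383)),((-150,-40,142),s(48,148)),((95,124,191),s(443,252)),((-150,124,191),s(276,38)),((95,-40,0),s(183,550)),((95,124,0),s(430,487))]}
v,r=fit(M,[.45,.0,0,-1.7]); print("box",np.round(v,4),np.round(r.reshape(-1,2),1).tolist())
C={"top":[((-28,20.5,50),t(147,228)),((28,20.5,50),t(246,242)),((28,-20.5,50),t(238,318)),((-28,-20.5,50),t(136,302))],
"side":[((-28,-20.5,50),s(107,133)),((28,-20.5,50),s(155,181)),((28,20.5,50),s(207,162)),((28,-20.5,0),s(157,243)),((-28,20.5,50),s(155,118))]}
c,r=fit(C,[.45,.05,.13,-1.7]); print("carton",np.round(c,4),np.round(r.reshape(-1,2),1).tolist())
Rb=R.from_euler('z',v[3]); print("carton in box mm",np.round(Rb.inv().apply(c[:3]-v[:3])*1000,1),np.degrees(c[3]-v[3]))
# depth check
d=np.load("pics/top0.npy");i=ctrl.camera_info("top")
for nm,(u,w) in dict(carton=t(190,270),ledge=t(100,270),ledge2=t(275,330),plate=t(225,145),flap=t(400,250)).items():
    z=d[int(round(w)),int(round(u))];p=i["T"]@[(u-i["cx"])/i["fx"]*z,(w-i["cy"])/i["fy"]*z,z,1]
    print(nm,np.round(Rb.inv().apply(p[:3]-v[:3])*1000,1))
p,Q,o=obs_pose();print("tool axes in box",np.round((Rb.inv()*Q).as_matrix(),3).tolist(),"tcp in box",np.round(Rb.inv().apply(p-v[:3])*1000,1))
np.save("box.npy",v)
E
python3 m.py
```

```text
box [ 0.4462 -0.017  -0.0043 -1.8225] [[0.6, -0.6], [-0.7, -0.9], [-1.3, 1.1], [0.5, -0.5], [0.8, -0.9], [-0.2, -0.5], [-0.1, 0.7], [-1.0, -0.4], [-1.4, 0.7], [1.0, -1.1], [0.6, -0.6], [-0.3, 2.3], [-0.6, 1.2]]
carton [ 0.4691  0.0431  0.1336 -1.6719] [[-0.5, 0.4], [0.3, -0.4], [0.2, -0.7], [0.1, 0.6], [-0.4, 0.3], [-1.0, -0.2], [0.6, -0.4], [-1.1, 0.9], [1.8, -0.5]]
carton in box mm [-63.9   7.3 137.9] 8.624497049552959
carton [-65.4   8.4 186.2]
ledge [-123.7   -0.2  134.6]
ledge2 [-17.3  -8.4 137.5]
plate [-66.2  81.  176.4]
flap [ 41.4  50.3 165. ]
tool axes in box [[0.001, -0.978, 0.21], [-0.001, 0.21, 0.978], [-1.0, -0.002, -0.0]] tcp in box [-467.1 -316.   234.8]
```

```bash
sed -i 's/^    s=least_squares(f,x0); return s.x,f(s.x)/    g=lambda u: f(np.array([u[0],u[1],x0[2],u[2]]))\n    s=least_squares(g,[x0[0],x0[1],x0[3]]).x; return np.array([s[0],s[1],x0[2],s[2]]),g(s)/' h.py; python3 m.py
```

```text
box [ 0.4451 -0.018   0.     -1.8227] [[1.2, -0.5], [-0.6, -1.0], [-1.3, 1.4], [1.0, -0.1], [1.0, -0.9], [-0.0, -0.3], [0.3, 0.9], [-1.1, -1.2], [-1.6, -0.2], [1.1, -2.0], [0.5, -1.5], [-0.4, 1.6], [-0.5, 0.5]]
carton [ 0.47    0.0443  0.13   -1.6723] [[-0.8, 0.3], [-0.1, -0.6], [-0.2, -1.0], [-0.2, 0.4], [-0.3, 1.0], [-0.9, 0.5], [0.6, 0.3], [-1.1, 1.6], [1.8, 0.2]]
carton in box mm [-66.5   8.6 130. ] 8.614194219828201
carton [-66.6   9.2 182. ]
ledge [-125.     0.6  130.3]
ledge2 [-18.6  -7.7 133.2]
plate [-67.5  81.8 172.2]
flap [ 40.1  51.1 160.7]
tool axes in box [[0.001, -0.978, 0.209], [-0.001, 0.209, 0.978], [-1.0, -0.002, -0.0]] tcp in box [-468.3 -315.3  230.5]
```

>>> step_arm([
  [-40, -50, 80, 13, 0, 0, 78],
  [-40, -100, 160, 26, 0, 0, 78],
  [-40, -150, 240, 39, 0, 0, 78],
  [-40, -200, 330, 52, 0, 0, 78],
  [-40, -264, 428, 65, 0, 0, 78],
  [-40, -264, 428, 78, 0, 0, 78],
  [-40, -264, 428, 78, 0, 0, 78],
  [-40, -264, 428, 78, 0, 0, 78],
  [-40, -264, 428, 78, 0, 0, 78],
  [-40, -264, 428, 78, 0, 0, 78],
])

```text
time_s: 1.35
eef_pos: [0.5215, 0.087, 0.2707]
eef_rot: [-0.432, -0.559, -0.433, 0.56]
wrist_force: [0.9, -0.4, 0.1]
opening: 0.691
```

```bash
cat > w.py <<'E'
from h import *
import cv2,sys
v=np.load("box.npy");Rb=R.from_euler('z',v[3])
p,Q,o=obs_pose();print("t",o["time_s"],"tcp box",np.round(Rb.inv().apply(p-v[:3])*1000,1),"axes",np.round((Rb.inv()*Q).as_matrix(),3).tolist(),"F box",np.round(Rb.inv().apply(o["wrist_force"]),2),"open",o["opening"],"q",np.round(o["q"],2))
if len(sys.argv)>1:
    for n in sys.argv[2:]:
        im,d=ctrl.camera(n);cv2.imwrite(f"pics/{n}{sys.argv[1]}.png",im[...,::-1]);np.save(f"pics/{n}{sys.argv[1]}.npy",d)
E
python3 w.py 1 wrist
```

```text
t 1.35 tcp box [-120.7   47.8  270.7] axes [[-0.0, 0.003, 1.0], [-0.002, 1.0, -0.003], [-1.0, -0.002, -0.0]] F box [0.19 0.98 0.09] open 0.6910623031986618 q [-0.06  0.05  1.68  0.    1.42  0.19]
```

View pics/wrist1.png

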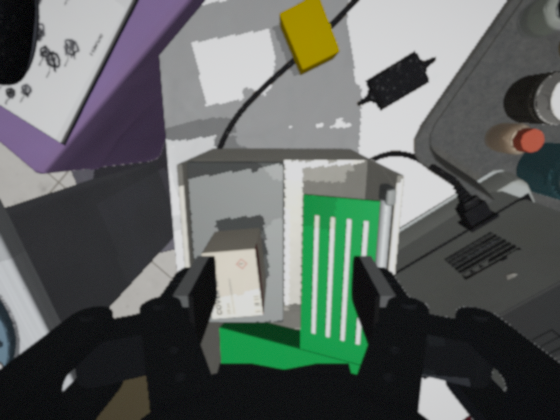

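The wrist view shows the carton's top at about (238,285), its rear face at rows 230-255, the ribbed plate at (340,270), and the fingertips at about (203,265) and (365,262). I locate these with depth.

```bash
python3 - <<'E'
from h import *
import cv2
v=np.load("box.npy");Rb=R.from_euler('z',v[3]);p,Q,o=obs_pose()
d=np.load("pics/wrist1.npy");i=ctrl.camera_info("wrist")
U,V=np.meshgrid(np.arange(560),np.arange(420))
c=np.stack([(U-i["cx"])/i["fx"]*d,(V-i["cy"])/i["fy"]*d,d],-1)
t=c@i["hand_eye"][:3,:3].T+i["hand_eye"][:3,3]
b=Rb.inv().apply(Q.apply(t.reshape(-1,3))+p-v[:3]).reshape(t.shape)*1000; t=t*1000
np.save("pics/b1.npy",b)
m=(b[...,2]>174)&(b[...,2]<190)&(b[...,1]<50)&(b[...,1]>-30)&(b[...,0]<-20)&(d>0)&(b[...,0]>-120)
P=b[m];print("carton top",m.sum(),P.min(0),P.max(0),"rect",cv2.minAreaRect(P[:,:2].astype(np.float32)),np.median(P[:,2]))
f=(d>0)&(t[...,0]>-45)&(t[...,0]<25)&(abs(t[...,2])<25)
for nm,s in (("neg",f&(t[...,1]<0)),("pos",f&(t[...,1]>0))):
    P=t[s];print(nm,len(P),"tool mm p1/p99",np.percentile(P,[0,1,50,99,100],axis=0).round(1).tolist())
    Pt=P[P[:,0]>np.percentile(P[:,0],97)-6];print("  tip",Pt.min(0).round(1),Pt.max(0).round(1))
for x in (-120,-60): 
  for y in (60,80,100):
    k=np.argmin(np.hypot(b[...,0]-x,b[...,1]-y)+1e3*(d<=0));print(x,y,b.reshape(-1,3)[k].round(1))
E
```

```text
carton top 3185 [-95.67236121 -13.60416984 174.00691612] [-37.16851943  30.6693926  181.9246456 ] rect ((-66.42255401611328, 8.621370315551758), (55.71904373168945, 40.28794860839844), 4.679141998291016) 179.86544245852897
neg 2583 tool mm p1/p99 [[-45.0, -46.9, -11.3], [-44.4, -43.1, -10.7], [-29.0, -30.3, -6.0], [-6.0, -29.6, 11.4], [-4.3, -29.5, 12.7]]
  tip [-14.3 -42.7 -10.5] [ -4.3 -29.6  12.4]
pos 2584 tool mm p1/p99 [[-45.0, 28.9, -11.4], [-44.4, 29.1, -10.7], [-29.2, 29.7, -6.0], [-6.2, 42.6, 11.4], [-4.2, 46.7, 12.6]]
  tip [-14.5  28.9 -10.7] [-4.2 42.2 12. ]
-120 60 [-119.6   59.7  109.4]
-120 80 [-120.1   79.9  171.6]
-120 100 [-120.1  100.1  179.4]
-60 60 [-59.5  60.3 109.9]
-60 80 [-59.8  80.4 171.8]
-60 100 [-58.9  97.1 177.9]
```

Depth agrees with the fit: the carton is at box (-66, 9), and each fingertip is 13 mm thick, 30–42 mm off-centre, with its tip 5 mm above the TCP. I descend and press.

>>> step_arm([
  [40, 0, 4, 0, 0, 0, 78],
  [80, 0, 4, 0, 0, 0, 78],
  [90, 0, 4, 0, 0, 0, 78],
  [98, 0, 4, 0, 0, 0, 78],
  [106, 0, 4, 0, 0, 0, 78],
  [114, 0, 4, 0, 0, 0, 78],
  [120, 0, 4, 0, 0, 0, 78],
  [125, 0, 4, 0, 0, 0, 78],
  [125, 0, 4, 0, 0, 0, 78],
  [125, 0, 4, 0, 0, 0, 78],
])

```text
time_s: 2.65
eef_pos: [0.5201, 0.0834, 0.1458]
eef_rot: [-0.432, -0.559, -0.433, 0.56]
wrist_force: [-2.0, -0.6, 1.7]
opening: 0.692
```

```bash
python3 w.py 2 wrist side; python3 - <<'E'
import cv2,numpy as np
a=cv2.imread("pics/wrist2.png"); b=cv2.resize(cv2.imread("pics/side2.png")[100:260,200:370],None,fx=3,fy=3)
b=cv2.resize(b,(446,420)); a=cv2.resize(a[:, 120:460],(340,420)); cv2.imwrite("pics/m2.png",np.hstack([a,b]))
E
```

```text
t 2.65 tcp box [-116.9   47.3  145.8] axes [[0.0, 0.002, 1.0], [-0.002, 1.0, -0.002], [-1.0, -0.002, 0.0]] F box [ 1.09 -1.79  1.71] open 0.6920194141881997 q [-0.07  0.17  1.8   0.    1.17  0.19]
```

View pics/m2.png

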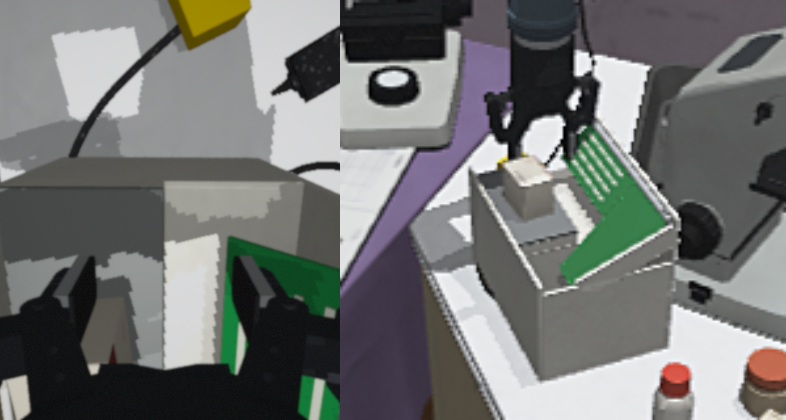

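The side view shows the flap pressed well down, with the pusher finger standing behind the carton. I check the flap angle from the plane of green depth points.

```bash
cat > fl.py <<'E'
from h import *
import cv2,sys
v=np.load("box.npy");Rb=R.from_euler('z',v[3]);n,k=sys.argv[1:3]
d=np.load(f"pics/{n}{k}.npy");im=cv2.imread(f"pics/{n}{k}.png");i=ctrl.camera_info(n);h=cv2.cvtColor(im,cv2.COLOR_BGR2HSV)
U,V=np.meshgrid(np.arange(560),np.arange(420));c=np.stack([(U-i["cx"])/i["fx"]*d,(V-i["cy"])/i["fy"]*d,d],-1)
b=Rb.inv().apply((c@i["T"][:3,:3].T+i["T"][:3,3]).reshape(-1,3)-v[:3]).reshape(c.shape)*1000
m=(abs(h[...,0]-65.)<15)&(h[...,1]>120)&(d>0)&(b[...,0]>-140)&(b[...,0]<95)&(b[...,1]<118)&(b[...,1]>-40)
P=b[m];s=np.polyfit(P[:,1],P[:,2],1);print("green",len(P),"joint",round(np.arctan(s[0])-.39,3),"z@115",round(np.polyval(s,115),1),P.min(0).round(),P.max(0).round())
w=(h[...,1]<70)&(d>0)&(b[...,2]>(175 if len(sys.argv)<4 else float(sys.argv[3])))&(b[...,2]<188)&(b[...,0]>-100)&(b[...,0]<60)&(b[...,1]>-33)&(b[...,1]<45)
if w.sum()>30:print("carton top",w.sum(),cv2.minAreaRect(b[w][:,:2].astype(np.float32)))
E
python3 fl.py side 0; python3 fl.py side 2
```

```text
green 1195 joint -0.002 z@115 186.3 [-132.  -14.  122.] [ 88. 113. 188.]
carton top 163 ((-64.58296203613281, 10.061315536499023), (59.851993560791016, 44.26406478881836), 4.132491111755371)
green 819 joint 0.396 z@115 183.5 [-130.  -19.   85.] [ 85. 116. 275.]
carton top 162 ((-63.5798225402832, 10.157320976257324), (59.69548797607422, 42.626888275146484), 7.327086448669434)
```

```bash
sed -i 's/^P=b\[m\];s=/P=b[m];P=P[P[:,2]<190]\nfor _ in range(8):\n    s=np.polyfit(P[:,1],P[:,2],1);e=abs(np.polyval(s,P[:,1])-P[:,2]);P=P[e<max(4,2*np.median(e))]\ns=/' fl.py;python3 fl.py side 0; python3 fl.py side 2
```

```text
green 1129 joint -0.003 z@115 186.3 [-132.  -14.  133.] [ 88. 113. 187.]
carton top 163 ((-64.58296203613281, 10.061315536499023), (59.851993560791016, 44.26406478881836), 4.132491111755371)
green 694 joint 0.427 z@115 185.2 [-130.   21.   85.] [ 85. 114. 184.]
carton top 162 ((-63.5798225402832, 10.157320976257324), (59.69548797607422, 42.626888275146484), 7.327086448669434)
```

The joint is 0.43, below the 0.55 or so I want for clearance. I press 8 mm deeper and shift the pressing finger 4–5 mm toward the hinge by opening the gripper a little.

>>> step_arm([
  [3, 1, 0, 0, 0, 0, 62],
  [6, 2, 0, 0, 0, 0, 62],
  [8, 2, 0, 0, 0, 0, 62],
  [8, 2, 0, 0, 0, 0, 62],
])

```text
time_s: 3.25
eef_pos: [0.5229, 0.0829, 0.1383]
eef_rot: [0.433, 0.559, 0.433, -0.559]
wrist_force: [-1.1, 0.3, 4.4]
opening: 0.757
```

```bash
python3 w.py 3 side; python3 fl.py side 3
```

```text
t 3.25 tcp box [-117.1   50.2  138.3] axes [[-0.0, 0.002, 1.0], [0.0, 1.0, -0.002], [-1.0, 0.0, -0.0]] F box [-0.06 -1.11  4.42] open 0.7572412066029062 q [-0.07  0.18  1.8   0.    1.15  0.19]
green 489 joint 0.605 z@115 184.4 [-130.   42.   72.] [ 82. 114. 183.]
carton top 166 ((-64.31230163574219, 9.97212028503418), (59.307559967041016, 42.33738327026367), 5.467782020568848)
```

The joint is at 0.605. Now I push along +x.

>>> step_arm([
  [0, 0, 7, 0, 0, 0, 62],
  [0, 0, 14, 0, 0, 0, 62],
  [0, 0, 20, 0, 0, 0, 62],
  [0, 0, 26, 0, 0, 0, 62],
  [0, 0, 32, 0, 0, 0, 62],
  [0, 0, 38, 0, 0, 0, 62],
  [0, 0, 44, 0, 0, 0, 62],
  [0, 0, 50, 0, 0, 0, 62],
  [0, 0, 50, 0, 0, 0, 62],
])

```text
time_s: 4.42
eef_pos: [0.5101, 0.0336, 0.1383]
eef_rot: [-0.433, -0.559, -0.432, 0.56]
wrist_force: [-2.7, 0.4, 1.1]
opening: 0.755
```

```bash
python3 w.py 4 side; python3 fl.py side 4; python3 - <<'E'
import cv2
cv2.imwrite("pics/m4.png",cv2.resize(cv2.imread("pics/side4.png")[100:250,210:370],None,fx=3.5,fy=3.5))
E
```

```text
t 4.425 tcp box [-66.2  50.  138.3] axes [[0.001, 0.002, 1.0], [-0.0, 1.0, -0.002], [-1.0, -0.0, 0.001]] F box [ 0.31 -2.74  1.12] open 0.7549731511749596 q [-0.17  0.15  1.85 -0.    1.15  0.09]
green 460 joint 0.612 z@115 184.5 [-130.   44.   72.] [ 81. 114. 184.]
carton top 180 ((-30.047332763671875, 6.022092819213867), (41.50812911987305, 71.61490631103516), 88.91059112548828)
```

View pics/m4.png

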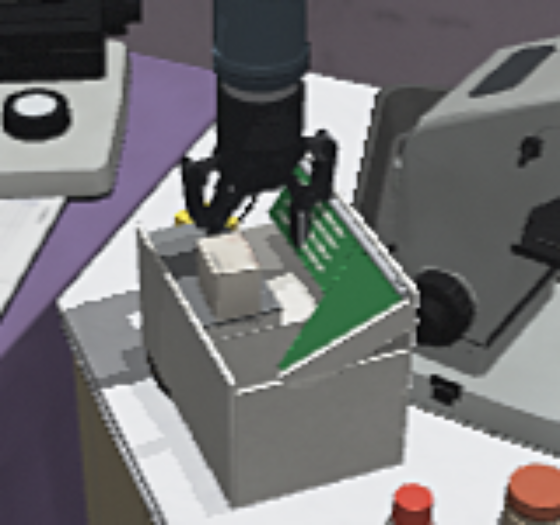

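The carton slides straight at about x = -27, with the flap still at 0.61. I keep pushing.

>>> step_arm([
  [0, 0, 6, 0, 0, 0, 62],
  [0, 0, 12, 0, 0, 0, 62],
  [0, 0, 18, 0, 0, 0, 62],
  [0, 0, 24, 0, 0, 0, 62],
  [0, 0, 30, 0, 0, 0, 62],
  [0, 0, 36, 0, 0, 0, 62],
  [0, 0, 42, 0, 0, 0, 62],
  [0, 0, 48, 0, 0, 0, 62],
  [0, 0, 54, 0, 0, 0, 62],
  [0, 0, 58, 0, 0, 0, 62],
])

```text
time_s: 5.72
eef_pos: [0.4955, -0.0221, 0.1382]
eef_rot: [-0.433, -0.559, -0.433, 0.559]
wrist_force: [-1.9, 3.7, 1.5]
opening: 0.757
```

```bash
python3 w.py 5 side top; python3 fl.py side 5; python3 - <<'E'
import cv2,numpy as np
a=cv2.resize(cv2.imread("pics/side5.png")[110:250,230:350],(480,560));b=cv2.resize(cv2.imread("pics/top5.png")[115:235,185:325],(310,266))
b=cv2.copyMakeBorder(b,0,294,0,0,cv2.BORDER_CONSTANT);cv2.imwrite("pics/m5.png",np.hstack([a,b]))
E
```

```text
t 5.725 tcp box [ -8.6  49.8 138.2] axes [[0.0, 0.002, 1.0], [-0.0, 1.0, -0.002], [-1.0, -0.0, 0.0]] F box [-3.11 -2.77  1.5 ] open 0.7573239434912911 q [-0.28  0.11  1.89 -0.    1.14 -0.03]
green 377 joint 0.623 z@115 185.3 [-88.  44.  74.] [ 84. 113. 183.]
```

View pics/m5.png

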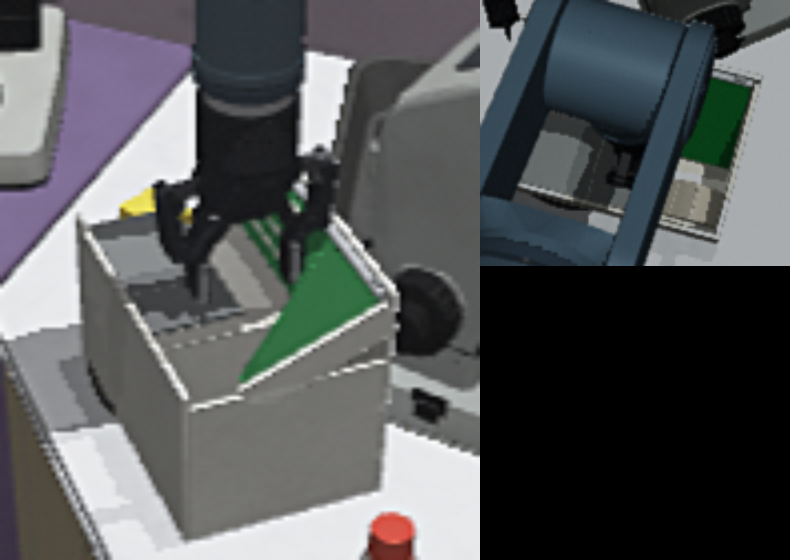

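The side view shows the ledge empty and the carton gone over the edge. The top view shows something pale in the opening, and there is a -3 N x force on the finger, so the carton may be leaning on the pusher. I check heights in the opening.

```bash
cat > op.py <<'E'
from h import *
import sys
v=np.load("box.npy");Rb=R.from_euler('z',v[3])
for n in ("top","side"):
    d=np.load(f"pics/{n}{sys.argv[1]}.npy");i=ctrl.camera_info(n)
    U,V=np.meshgrid(np.arange(560),np.arange(420));c=np.stack([(U-i["cx"])/i["fx"]*d,(V-i["cy"])/i["fy"]*d,d],-1)
    b=Rb.inv().apply((c@i["T"][:3,:3].T+i["T"][:3,3]).reshape(-1,3)-v[:3])*1000;b=b[(d>0).ravel()]
    print(n)
    for y in range(-30,60,12):
        print(y,[(lambda s:int(np.median(s)) if len(s) else None)(b[(abs(b[:,1]-y)<6)&(abs(b[:,0]-x)<6)&(b[:,2]<200)][:,2]) for x in range(-20,100,12)])
E
python3 op.py 5
```

```text
top
-30 [130, 129, None, None, 8, 9, 18, 11, 10, 128]
-18 [129, 129, None, None, 59, 69, 79, 73, 56, 49]
-6 [None, None, None, None, 61, 68, 78, 73, 58, 52]
6 [193, 197, 196, None, 61, 68, 79, 73, 57, 128]
18 [None, 193, None, None, 36, 62, 75, 66, 10, 137]
30 [None, None, None, None, 8, 6, 8, 8, 7, 140]
42 [None, None, None, None, 10, 11, 12, 12, 11, 80]
54 [None, None, None, None, 82, 87, 88, 87, 89, 94]
side
-30 [132, 131, 141, 141, 142, 142, 140, None, 144, 73]
-18 [130, 128, 123, None, None, None, None, None, None, 68]
-6 [129, 109, 120, None, None, None, None, None, None, 75]
6 [133, 130, 122, None, None, None, None, None, None, 72]
18 [132, 94, 121, None, None, None, None, None, None, 59]
30 [129, 100, 96, None, None, None, None, None, None, 81]
42 [131, 97, 82, 75, None, None, None, None, None, 84]
54 [112, 106, 90, 89, 93, None, None, None, None, 82]
```

The carton is down: highest ridge at 79 mm, x about 20–80 mm. I back off slightly, then lift.

>>> step_arm([
  [0, 0, -10, 0, 0, 0, 62],
  [0, 0, -20, 0, 0, 0, 62],
  [-15, 0, -20, 0, 0, 0, 62],
  [-35, 0, -20, 0, 0, 0, 62],
  [-60, 0, -20, 0, 0, 0, 62],
  [-90, 0, -30, 0, 0, 0, 62],
  [-130, 0, -60, 0, 0, 0, 62],
  [-140, 0, -110, 0, 0, 0, 62],
  [-140, 0, -160, 0, 0, 0, 62],
  [-140, 0, -200, 0, 0, 0, 62],
])

```text
time_s: 7.08
eef_pos: [0.5468, 0.1743, 0.2802]
eef_rot: [0.434, 0.56, 0.433, -0.558]
wrist_force: [0.4, 0.4, -0.7]
opening: 0.757
```

>>> step_arm([
  [0, 0, -30, 0, 0, 0, 62],
  [0, 0, -60, 0, 0, 0, 62],
  [0, 0, -60, 0, 0, 0, 62],
  [0, 0, -60, 0, 0, 0, 62],
  [0, 0, -60, 0, 0, 0, 62],
  [0, 0, -60, 0, 0, 0, 62],
  [0, 0, -60, 0, 0, 0, 62],
  [0, 0, -60, 0, 0, 0, 62],
])

```text
time_s: 8.07
eef_pos: [0.5609, 0.2297, 0.2783]
eef_rot: [0.433, 0.559, 0.433, -0.559]
wrist_force: [0.0, 0.6, 1.2]
opening: 0.757
```

```bash
python3 w.py 6 side top; python3 fl.py side 6; python3 fl.py top 6; python3 op.py 6 | head -10; python3 - <<'E'
import cv2,numpy as np
a=cv2.resize(cv2.imread("pics/side6.png")[120:300,230:400],(400,424));b=cv2.resize(cv2.imread("pics/top6.png")[110:250,180:420],(400,233))
b=cv2.copyMakeBorder(b,0,191,0,0,cv2.BORDER_CONSTANT);cv2.imwrite("pics/m6.png",np.hstack([a,b]))
# things moved?
for n in ("side","top"):
    for nm,(lo,hi) in dict(red=((0,150,80),(4,255,255)),orange=((5,120,80),(14,255,255))).items():
        r=[]
        for k in "06":
            h=cv2.cvtColor(cv2.imread(f"pics/{n}{k}.png"),cv2.COLOR_BGR2HSV);m=cv2.inRange(h,lo,hi)
            x0,y0,x1,y1=(340,130,420,220) if n=="top" else (315,225,385,285)
            y,x=np.nonzero(m[y0:y1,x0:x1]);r.append((len(x),round(x.mean()+x0,1),round(y.mean()+y0,1)))
        print(n,nm,r)
E
```

```text
t 8.075 tcp box [-268.8   50.4  278.3] axes [[-0.0, 0.002, 1.0], [0.0, 1.0, -0.002], [-1.0, 0.0, -0.0]] F box [-0.62 -0.14  1.25] open 0.756967435062411 q [ 0.19  0.21  1.47 -0.    1.46  0.45]
green 1125 joint -0.003 z@115 186.3 [-132.  -13.  132.] [ 88. 113. 187.]
green 3178 joint -0.002 z@115 185.8 [-132.  -14.  130.] [ 86. 113. 188.]
top
-30 [130, 129, 12, 10, 10, 10, 10, 13, 15, 128]
-18 [129, 128, 10, 51, 59, 68, 79, 73, 59, 88]
-6 [129, 129, 134, 136, 135, 135, 136, 135, 136, 130]
6 [129, 129, 140, 141, 141, 140, 140, 140, 141, 136]
18 [129, 129, 145, 145, 145, 145, 146, 146, 145, 142]
30 [130, 129, 149, 150, 150, 150, 151, 150, 151, 146]
42 [130, 129, 154, 155, 156, 155, 156, 155, 156, 152]
54 [109, 109, 160, 161, 161, 160, 160, 160, 160, 157]
side
side red [(109, np.float64(327.4), np.float64(244.4)), (109, np.float64(327.4), np.float64(244.4))]
side orange [(214, np.float64(363.9), np.float64(239.9)), (212, np.float64(364.1), np.float64(239.9))]
top red [(131, np.float64(360.5), np.float64(198.3)), (133, np.float64(360.3), np.float64(198.0))]
top orange [(349, np.float64(363.5), np.float64(148.2)), (353, np.float64(363.5), np.float64(148.4))]
```

View pics/m6.png

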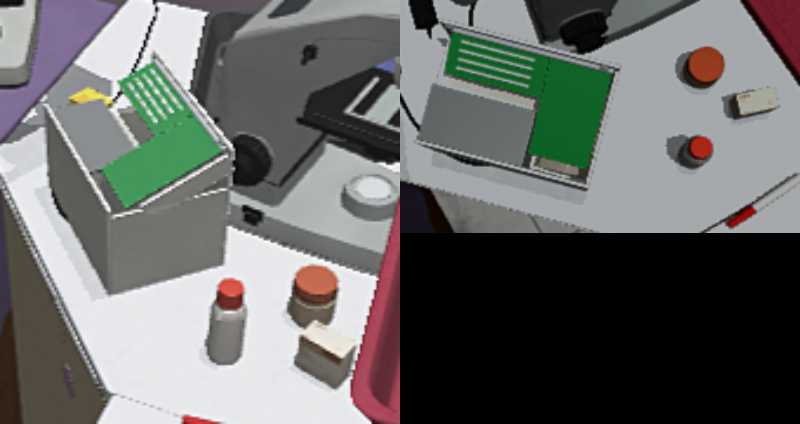

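```bash
python3 -c "
from bench import ctrl
print(ctrl.hand_in())"
```

```text
the job is handed in; nothing more can be done
None
```

I handed the job in at about 8.1 s of the 38 s allowed. The carton is in the waste box and the flap is shut.

**What I did:** One fingertip pressed the flap open. It stopped at about 0.43 rad at first, so I pressed deeper and nearer the hinge until it measured about 0.61. Holding it there, the other fingertip pushed the carton along the ledge until it dropped inside. I then backed off, lifted clear and let the flap close by itself.

**Last checks:**
- **Flap:** both cameras put the joint at about 0.00 rad, so it is closed.
- **Carton:** it rests tilted on the floor of the box. Its top ridge is at z ≈ 79 mm and it spans about x 15–80 mm. The heights matched to within a few millimetres in two pictures taken 2.4 s apart, so it looks at rest. Only its upper part is visible, so I inferred its origin (x about 30 mm, z about 30 mm) and did not measure it.
- **Jar, vial and other carton:** the jar and vial lids moved by no more than 0.3 pixel. I checked the other carton by eye only; it appears where it was.
- **Arm:** it was clear of everything, and the wrist force readings were at the noise level (about 1 N).

**Disagreement:** the first box fit came out 4 mm low in height. I fixed the base at z = 0, and depth then agreed to within 2–3 mm.

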